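# Find the socket that fits the clamp bar's middle nut

## Robot

A 6-joint arm with a two-finger parallel gripper is mounted at the origin on the work surface; the furniture and walls round the work are solid. World frame = base frame: x ahead of the robot, y to its left, z up, the work surface at z = 0. Lengths are in m, angles in rad, forces in N, time in s.
With the tool pointing down it reaches from about 0.35 to 0.775 m from the base axis. Payload 5.5 kg.
Tool frame: the origin (TCP) lies midway between the tips of the shut fingers; the grasp point (between the pads) lies grasp_offset behind it (grasp_offset is the distance from the TCP to the grasp point, in m); z points along the fingers, y is the line along which they close (so a half turn about z gives the same grasp; the last joint's range is limited). The gripper opens to 85 mm and grips with 20 to 120 N. Pads are 22 mm wide; open, the fingers measure 114 mm over their backs; the gripper's body (76 mm by 85 mm) begins 54 mm behind the grasp point. The pads swing forward as they close: fully open they stand 13 mm farther back than shut.
Start: joints at [-1.328, 0.313, 0.046, 1.304, 0, 1.431], TCP at [0.215, -0.533, 0.231] pointing down, gripper open.
Joint ranges: [-2.76, 2.76], [-0.86, 1.69], [-1.03, 1.26], [-2.2, 2.34], [-1.47, 1.5], [-3.14, 3.14]. Speed limits (rad/s): [2.57, 2.57, 3.14, 3.14, 3.14, 3.14].

## Interface

Orientations are given as a unit quaternion [w, x, y, z].
In Python, from workcell import * gives the robot as it stands.
- The arm moves only by the tool step_arm, never from a script. Its argument "deltas" is a list of rows, each a list of 7 numbers: the shift along the world's x, y, z in mm, then the turn, a rotation vector about the world's x, y, z in degrees, then the gripper's target within -1 to 1 (fully open at 1, half-way at 0, shut at -1). A call has 1 to 5 rows; each row shifts and turns the commanded pose from where the row before left it; what a row does not reach is not made up. A row lasts 1/10 s, in which the tool goes at most 50 mm and 8.59 degrees, less where a joint would pass 70% of its speed; a pose out of reach is approached as far as the arm can. A call is refused whole if a number of a shift passes 50 or a number of a turn 8.59, either way. A call with a gripper value outside its range is refused whole. The fingers move at their own pace and stop on an object; "newtons" is the grip in N (left out, the last holds). Time passes only in rows, so rows that do not move let the fingers close. It gives the time, the measured TCP pose, the force, the opening and the grip force at its end, in the units of the state.
- get_state(): the state, without advancing time (a new reading comes with each control period).
- read_camera(name): name is "scene" or "top"; returns a dict with "image" (480x640x3 uint8, red, green, blue), "z_map" (480x640 float32, m along the optical axis (not along the pixel's ray), 0 where there is no reading), "K" (3x3 intrinsics, pixels), "world_from_camera" (4x4, takes a point from camera to world coordinates). Camera axes: x right, y down, z forward; pixel columns grow to the right and rows downward; lengths in m; the calibration is good to about 2 mm. A picture is of the moment at which its call begins.
- hand_in(): hands the job in; it is judged then, once.
The state is a dict: "clock": time; "joint_pos": joint angles; "qvel": joint speeds; "tau": joint torques, N m; "tcp_pos": TCP position; "orientation": TCP orientation; "wrist_force": force on the tool from outside, world axes, zero at the start; "ft_torque": the same for the moment, N m; "finger_gap": finger opening in m; "grip_force": force on a finger pad.
Only numpy, scipy, OpenCV 4.12 (cv2) and the standard library are available. Lean on these libraries where they do the work, as an engineer would, in place of code of your own. Each camera call takes 0.05 s, during which the arm holds its last target. There are 200 camera calls.

## Task

The nut in the middle of the creasing-rule clamp bar is to be tightened next: take the look-alike sockets from the stand, try them on that nut until you find the one that fits (not one that sticks on top, not one that slips loosely past the flange), and stand each socket that does not fit back upright over a free post of the stand. Finish holding: keep the fitting socket in the gripper, upright and fully home against the nut's flange, and do not let go. Leave the tin, glue stick, pencil and cork block where they are.

Things in the scene. Friction and masses are not known exactly. Their poses are not given: they have to be found in the camera images.
- socket_1: loose socket, 160 g, one of three alike outside: steel hex skirt 40 mm across flats, 32 high; dark hex shank (grip here) 26 across flats, from 32 to 72 mm up. Hex bore below, 28 deep, flats parallel to the outer ones: 16, 24 or 32 mm across, which one is not told. Mouth down over a post. Origin: centre of the mouth, z up; flats face x and every 60 deg
- socket_2: loose socket, 160 g, one of three alike outside: steel hex skirt 40 mm across flats, 32 high; dark hex shank (grip here) 26 across flats, from 32 to 72 mm up. Hex bore below, 28 deep, flats parallel to the outer ones: 16, 24 or 32 mm across, which one is not told. Mouth down over a post. Origin: centre of the mouth, z up; flats face x and every 60 deg
- socket_3: loose socket, 160 g, one of three alike outside: steel hex skirt 40 mm across flats, 32 high; dark hex shank (grip here) 26 across flats, from 32 to 72 mm up. Hex bore below, 28 deep, flats parallel to the outer ones: 16, 24 or 32 mm across, which one is not told. Mouth down over a post. Origin: centre of the mouth, z up; flats face x and every 60 deg
- nut_a: fixed flange nut on the bar: flange 19.3 mm wide, 5 thick, hexagon 13 across flats up to 15, cone to 19, stud to 22. Fits the 16 mm bore: mouth then rests on the flange, 5 mm up; a smaller socket stops about 18 mm up, a larger one drops to the bar, 0. Origin: centre of underside, z up; flats face x and every 60 deg. May be at any of the bar's 3 places
- nut_b: fixed flange nut on the bar: flange 27.3 mm wide, 5 thick, hexagon 21 across flats up to 15, cone to 19, stud to 22. Fits the 24 mm bore: mouth then rests on the flange, 5 mm up; a smaller socket stops about 18 mm up, a larger one drops to the bar, 0. Origin: centre of underside, z up; flats face x and every 60 deg. May be at any of the bar's 3 places
- nut_c: fixed flange nut on the bar: flange 35.3 mm wide, 5 thick, hexagon 29 across flats up to 15, cone to 19, stud to 22. Fits the 32 mm bore: mouth then rests on the flange, 5 mm up; a smaller socket stops about 18 mm up, a larger one drops to the bar, 0. Origin: centre of underside, z up; flats face x and every 60 deg. May be at any of the bar's 3 places
- clamp_bar: fixed creasing-rule clamp bar: grey bed 80 x 300 x 14 mm, aluminium cap 56 x 270 mm, its top 26 mm above the table; a thin steel rule along its front stands 8 mm above that. Origin: centre of the underside, on the table; y along the bar. Nuts at y = -82, 0, +82 mm, in any order
- bar_middle (a point): middle of the cap bar's top face, where the middle nut stands
- stand: fixed black socket stand 64 x 244 x 12 mm, three posts at y = -85, 0 and +85 mm. Origin: centre of the underside on the table; y along the row
- post_0 (a point): foot of the stand's post at y = -85 mm, on the stand's top face 12 mm above the table; the post is 10 mm thick and 22 mm high with a tapered top
- post_1 (a point): foot of the stand's post at y = 0 mm, on the stand's top face 12 mm above the table; the post is 10 mm thick and 22 mm high with a tapered top
- post_2 (a point): foot of the stand's post at y = +85 mm, on the stand's top face 12 mm above the table; the post is 10 mm thick and 22 mm high with a tapered top
- cork_block: bystander, loose: cork block 60 x 100 x 34 mm; origin at the centre of its underside; to be left where it is
- glue_stick: bystander, loose: upright glue stick 31 mm thick, 96 mm high; origin at the centre of its underside; to be left where it is
- pencil_red: bystander, loose: lying red pencil 150 mm long; origin at the centre of its underside; to be left where it is
- pin_tin: bystander, loose: round tin 60 mm wide, 32 mm high; origin at the centre of its underside; to be left where it is
Not all that is in view belongs to the job. What is shaped like the socket_1 but green, pink or purple is not meant.

How it is judged:
By the outcome, as a careful person would: the job done as asked, in the order asked, and still so for the second after the job is handed in, while the arm keeps its last pose, push and grip.
It also fails if it takes over 72 s, if anything falls off the work surface, if the arm or the gripper's body presses on something with over 40 N, if the wrist force passes 120 N, or if a joint passes its speed limit or range.

## Working session

There is one attempt and no reset: what is moved stays moved. The work goes in short steps, Python scripts to look and compute and a tool call to move; the robot and the scene stay as the last step left them, time stands still between calls to the robot, and variables do not carry over. Pictures are saved under pics/ and viewed, at most 10 in all, crops included, and the job is handed in when it is done.

Besides the shell and the picture viewer there is one more tool, called after "Emit:" as name(argument=value, ...), one argument or row to a line, values as JSON. step_arm: Moves the arm, as the interface text tells. Its arguments: {"type":"object","properties":{"deltas":{"type":"array","items":{"type":"array","items":{"type":"number"}}},"newtons":{"type":"number"}},"required":["deltas"]}

```bash
mkdir -p pics; ls
python3 - <<'E'
from workcell import *
import cv2,numpy as np
s=get_state(); print(s)
for n in("top","scene"):
    c=read_camera(n); np.savez(n+".npz",**c); cv2.imwrite(f"pics/{n}0.png",c["image"][:,:,::-1]); print(c["K"],c["world_from_camera"])
E
```

```text
pics
{'clock': 0.0, 'joint_pos': array([-1.32758801e+00,  3.14015164e-01,  4.49404490e-02,  1.30364461e+00,
       -1.37047163e-06,  1.43120610e+00]), 'qvel': array([-0.00094744, -0.0005169 , -0.0013206 ,  0.00159901,  0.00022979,
       -0.00024117]), 'tau': array([-3.18352169e-03, -4.80622888e+01,  2.98536372e+01,  1.90626184e-02,
       -2.72877060e-04,  1.55015704e-05]), 'tcp_pos': array([ 0.21463507, -0.53284628,  0.23038476]), 'orientation': array([-9.60173098e-04,  9.81738556e-01,  1.90232710e-01, -5.04763629e-05]), 'wrist_force': array([-0.69458008, -0.6910262 ,  0.24866339]), 'ft_torque': array([-0.01554547,  0.02382127, -0.02288339]), 'grip_force': 0.0, 'finger_gap': 0.08561598340668328}
[[494.66231126   0.         327.67565173]
 [  0.         494.66231126 235.92445196]
 [  0.           0.           1.        ]] [[-0.05956081 -0.97529481  0.21272647  0.31183172]
 [-0.99822101  0.05877008 -0.01004434 -0.03208469]
 [-0.00270576 -0.21294628 -0.97706016  1.00443434]
 [ 0.          0.          0.          1.        ]]
[[487.53841584   0.         317.44551456]
 [  0.         487.53841584 231.90627125]
 [  0.           0.           1.        ]] [[-0.66731788 -0.57735185  0.47048027 -0.01227163]
 [-0.74474483  0.5227852  -0.41479005  0.44562996]
 [-0.00648032 -0.62718456 -0.77884371  0.94016837]
 [ 0.          0.          0.          1.        ]]
```

View pics/top0.png

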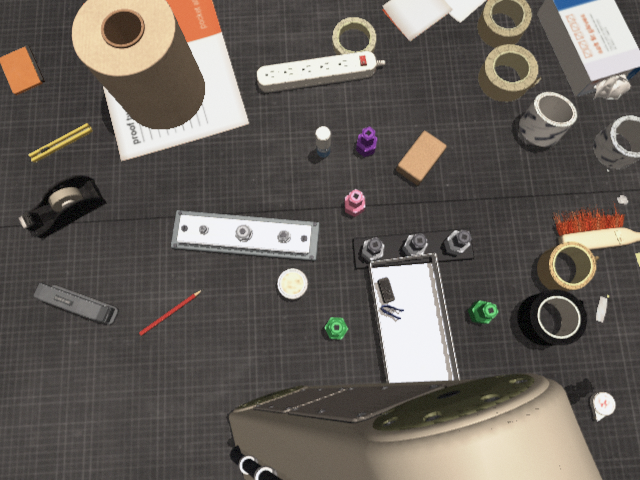

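View pics/scene0.png

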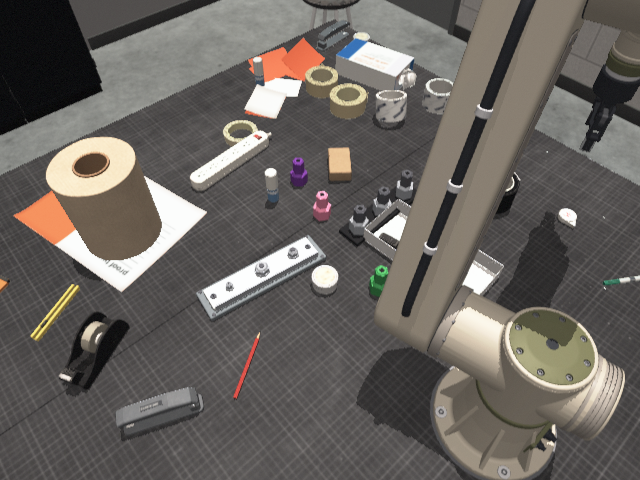

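Top view: the bar is centred near (245,235), with nuts at (202,230), (243,232) and (284,237). The sockets are at (374,245), (417,243) and (459,240) on the stand, with an open tray in front of them. Next I'll get the 3D positions.

```bash
cat > h.py <<'E'
import numpy as np,cv2
def pts(c):
    v,u=np.mgrid[0:480,0:640]; z=c["z_map"]; K=c["K"]; T=c["world_from_camera"]
    p=np.stack([(u-K[0,2])*z/K[0,0],(v-K[1,2])*z/K[1,1],z],-1)
    return p@T[:3,:3].T+T[:3,3]
E
python3 - <<'E'
from h import *
for n in("top","scene"):
    c=dict(np.load(n+".npz")); P=pts(c); z=P[...,2]; ok=c["z_map"]>0
    def comps(box,zl,zh,mn=5):
        (x0,x1,y0,y1)=box
        m=(ok&(z>zl)&(z<zh)&(P[...,0]>x0)&(P[...,0]<x1)&(P[...,1]>y0)&(P[...,1]<y1)).astype(np.uint8)
        k,l,st,ce=cv2.connectedComponentsWithStats(m)
        for i in range(1,k):
            if st[i,4]>=mn:
                q=P[l==i]; mid=(q.min(0)+q.max(0))/2
                print(n,st[i,4],"px",ce[i].round(),"mean",q.mean(0).round(4),"mid",mid.round(4),"ext",np.ptp(q,axis=0).round(3))
    print("shank tops");comps((.2,.7,-.45,.1),.078,.092)
    # bar
    print("cap");comps((.2,.7,-.1,.4),.021,.0305,60)
    print("nuts");comps((.2,.7,-.1,.4),.0375,.046,4)
    print("nuts top");comps((.2,.7,-.1,.4),.033,.055,4)
    print("stand");comps((.2,.7,-.45,.1),.009,.0155,60)
    if n=="top":
        m=(ok&(z>.021)&(z<.0305)&(P[...,1]>.0)&(P[...,1]<.4)&(P[...,0]>.2)&(P[...,0]<.4)).astype(np.uint8)
        k,l,st,ce=cv2.connectedComponentsWithStats(m); i=1+st[1:,4].argmax()
        r=cv2.minAreaRect(P[l==i][:,:2].astype(np.float32)*1000);print("cap rect",r)
    im=c["image"]
    a=im[200:270,165:325] if n=="top" else im[230:320,190:340]
    b=im[215:275,345:485] if n=="top" else im[160:250,330:440]
    f=lambda q,s:cv2.resize(q,None,fx=s,fy=s,interpolation=cv2.INTER_CUBIC)
    A=f(a,5);B=f(b,5)
    if n=="top": o=np.zeros((600,800,3),np.uint8);A=A[:300];o[:A.shape[0],:A.shape[1]]=A;B=B[:,:800];o[300:300+B.shape[0],:B.shape[1]]=B;cv2.imwrite("pics/crop0.png",o[:,:,::-1])
E
```

```text
shank tops
top 174 px [463. 237.] mean [ 0.4952 -0.298   0.0849] mid [ 0.4952 -0.2991  0.0843] ext [0.028 0.029 0.012]
top 168 px [419. 240.] mean [ 0.4932 -0.2133  0.0851] mid [ 0.4942 -0.2141  0.0842] ext [0.027 0.028 0.012]
top 169 px [374. 244.] mean [ 0.4904 -0.129   0.0852] mid [ 0.4908 -0.1296  0.0842] ext [0.028 0.026 0.012]
cap
top 3075 px [244. 233.] mean [0.5415 0.1271 0.026 ] mid [0.5397 0.1269 0.0257] ext [0.095 0.273 0.009]
nuts
top 4 px [348. 201.] mean [ 0.5926 -0.087   0.0386] mid [ 0.5923 -0.0866  0.0391] ext [0.005 0.002 0.003]
top 9 px [352. 206.] mean [ 0.5814 -0.0943  0.0409] mid [ 0.5814 -0.0938  0.0414] ext [0.006 0.01  0.007]
top 36 px [202. 228.] mean [0.5531 0.2075 0.0422] mid [0.5529 0.2083 0.0416] ext [0.013 0.012 0.008]
top 136 px [243. 231.] mean [0.541  0.1267 0.043 ] mid [0.5419 0.1272 0.0419] ext [0.03  0.03  0.008]
top 72 px [284. 235.] mean [0.5288 0.0457 0.042 ] mid [0.5294 0.0461 0.042 ] ext [0.022 0.022 0.008]
top 39 px [105. 311.] mean [0.4002 0.3963 0.0418] mid [0.3986 0.3954 0.0416] ext [0.025 0.009 0.008]
nuts top
top 60 px [350. 204.] mean 
[... 6978 characters left out ...]
 [0.5296 0.2463 0.0355] ext [0.006 0.027 0.005]
scene 49 px [193. 391.] mean [0.4004 0.3963 0.0449] mid [0.399  0.3951 0.0446] ext [0.023 0.01  0.014]
stand
scene 168 px [401. 196.] mean [ 0.4917 -0.2894  0.0128] mid [ 0.4946 -0.2962  0.0123] ext [0.065 0.083 0.006]
scene 116 px [371. 213.] mean [ 0.5027 -0.1873  0.0126] mid [ 0.5035 -0.1872  0.0122] ext [0.039 0.051 0.006]
scene 163 px [388. 218.] mean [ 0.4643 -0.2088  0.0121] mid [ 0.4566 -0.2021  0.0123] ext [0.035 0.11  0.006]
scene 214 px [352. 234.] mean [ 0.4881 -0.1058  0.0123] mid [ 0.4888 -0.1105  0.0122] ext [0.066 0.039 0.006]
scene 258 px [306. 261.] mean [0.5006 0.028  0.0132] mid [0.5191 0.0373 0.0123] ext [0.077 0.125 0.006]
```

View pics/crop0.png

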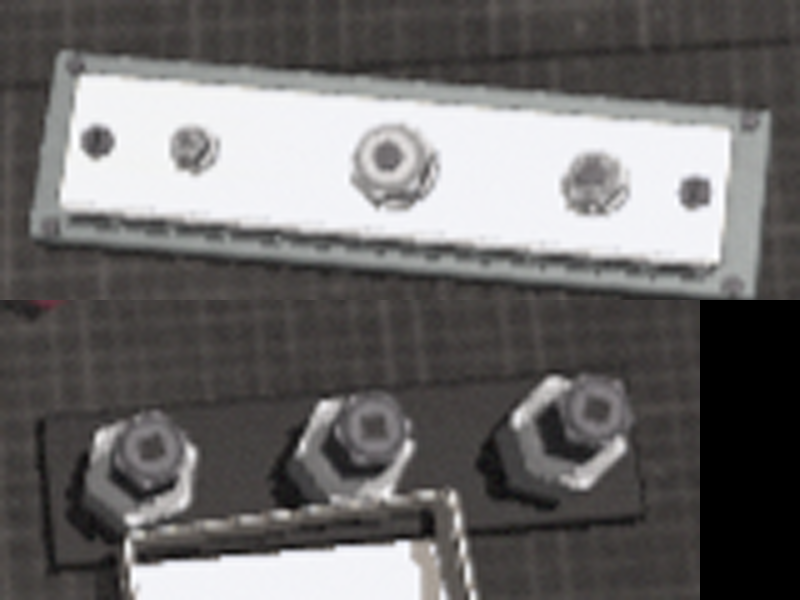

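The middle nut is clearly the largest, about 29–30 mm across, so it is nut_c and needs the 32 mm bore. The sockets stand at different yaws, and the tray edge comes close to the two nearest the bar. I'll estimate the yaws next.

Run:
```python
from h import *
import workcell; print([n for n in dir(workcell) if not n.startswith('_')], getattr(workcell,'grasp_offset',None))
from scipy.optimize import minimize
C={n:dict(np.load(n+".npz")) for n in("top","scene")}
PP={n:pts(c)[c["z_map"]>0] for n,c in C.items()}
def hexh(q,th):
    a=th+np.arange(6)*np.pi/3
    return (q@np.stack([np.cos(a),np.sin(a)])).max(1)
def fit(c0,zl,zh,ap,R,name):
    for n,P in list(PP.items())+[("both",np.concatenate(list(PP.values())))]:
        q=P[(P[:,2]>zl)&(P[:,2]<zh)&(np.hypot(*(P[:,:2]-c0).T)<R)][:,:2]
        best=None
        for th in np.radians(np.arange(0,60,2)):
            def f(p):
                h=hexh(q-p[:2],p[2])-ap
                r=np.clip(np.abs(h),0,.004)/.001
                return np.mean(r**2)
            # centre free, small
            r=minimize(f,[*c0,th],method="Nelder-Mead",options=dict(initial_simplex=np.array([[*c0,th],[c0[0]+.002,c0[1],th],[c0[0],c0[1]+.002,th],[*c0,th+.05]])))
            if best is None or r.fun<best.fun: best=r
        print(name,n,len(q),best.x[:2].round(4),"yaw",np.degrees(best.x[2])%60,round(best.fun,2))
S={'A':(.491,-.1295),'B':(.494,-.2137),'C':(.4952,-.2985)}
for k,c in S.items():
    fit(np.array(c),.018,.041,.020,.027,k+" skirt"); fit(np.array(c),.048,.080,.013,.0175,k+" shank")
fit(np.array((.541,.127)),.031,.0395,.0145,.0185,"nut")
P=PP["top"]; q=P[(P[:,0]>.3)&(P[:,0]<.49)&(P[:,1]>-.28)&(P[:,1]<-.1)&(P[:,2]>.017)]
q=q[q[:,2]<.07]; print("tray z pct",np.percentile(q[:,2],[50,90,99]),"x max",np.percentile(q[:,0],[95,99]))
t=q[(q[:,0]<.475)&(q[:,2]>.018)]
for y in np.arange(-.27,-.1,.02):
    m=t[abs(t[:,1]-y)<.01]; print(round(y,2),len(m),m[:,0].max() if len(m) else '',m[:,2].max() if len(m) else '')
```

```text
['MotionError', 'get_state', 'grasp_offset', 'hand_in', 'read_camera'] 0.0187
A skirt top 56 [ 0.4909 -0.1297] yaw 19.307282452533293 3.23
A skirt scene 109 [ 0.491  -0.1311] yaw 17.570575961525282 2.1
A skirt both 165 [ 0.4908 -0.1308] yaw 18.55279701437518 2.63
A shank top 63 [ 0.491  -0.1294] yaw 14.554234487784372 0.67
A shank scene 124 [ 0.4907 -0.1309] yaw 19.02791707108782 2.11
A shank both 187 [ 0.4908 -0.1304] yaw 16.48422922631287 1.84
B skirt top 73 [ 0.4925 -0.2148] yaw 0.7809984491605135 1.5
B skirt scene 108 [ 0.4923 -0.2161] yaw 0.49204901095879566 2.41
B skirt both 181 [ 0.4923 -0.2156] yaw 0.3235167002544869 2.23
B shank top 69 [ 0.4943 -0.2141] yaw 59.72717677383038 0.77
B shank scene 117 [ 0.4939 -0.2156] yaw 57.85751858928653 1.97
B shank both 186 [ 0.494 -0.215] yaw 58.69768176439406 1.74
C skirt top 78 [ 0.496  -0.2995] yaw 41.39216002552399 0.3
C skirt scene 99 [ 0.4951 -0.301 ] yaw 39.30390017081025 1.65
C skirt both 177 [ 0.4955 -0.3004] yaw 40.186166945602274 1.32
C shank top 78 [ 0.4961 -0.2992] yaw 40.20945429520515 0.69
C shank scene 110 [ 0.4951 -0.3012] yaw 40.75407243450883 2.86
C shank both 188 [ 0.4956 -0.3002] yaw 37.97950407238496 2.36
nut top 33 [0.5419 0.1268] yaw 5.628528997658577 1.32
nut scene 43 [0.5412 0.1262] yaw 10.45004147210852 1.85
nut both 76 [0.5416 0.1265] yaw 4.180036910088035 1.73
tray z pct [0.0334489  0.04577688 0.06360157] x max [0.48414661 0.48887817]
-0.27 123 0.37530467176663024 0.047297347259396716
-0.25 254 0.4747745571997366 0.046665807049607766
-0.23 26 0.47472926954181616 0.0463418210118528
-0.21 36 0.47474008758608205 0.04581739997881096
-0.19 25 0.47182397015686944 0.046538650376405255
-0.17 74 0.4700717072510537 0.04427673666942167
-0.15 317 0.474972162365088 0.04608340876641048
-0.13 287 0.47494799132289006 0.04847433149094238
-0.11 5 0.4744608585633405 0.04207595333270919
```

Run:
```python
from h import *
tiles=[]
for n in("top","scene"):
    c=dict(np.load(n+".npz")); K=c["K"]; W=np.linalg.inv(c["world_from_camera"])
    def pr(p):
        q=(np.asarray(p)@W[:3,:3].T+W[:3,3])@K.T; return q[:,:2]/q[:,2:]
    o=pr([[.5416,.1266,.036]])[0]; u0,v0=(o-16).astype(int); s=12
    im=cv2.resize(c["image"][v0:v0+32,u0:u0+32],None,fx=s,fy=s,interpolation=cv2.INTER_LANCZOS4)[:296,:]
    row=[im]
    for y,cl in((-8.5,(255,0,0)),(7,(0,200,0))):
        j=im.copy(); a=np.radians(y+30+60*np.arange(6)); r=.0145/np.cos(np.pi/6)
        for z,rr in((.041,r),(.031,r)):
            P=pr(np.stack([.5416+rr*np.cos(a),.1266+rr*np.sin(a),0*a+z],1))
            cv2.polylines(j,[np.int32(((P-[u0,v0])+.5)*s)],True,cl,1)
        row.append(j)
    tiles.append(cv2.resize(np.hstack(row),(798,290)))
cv2.imwrite("pics/nut.png",np.vstack(tiles)[:,:,::-1])
```

```text
(no output)
```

View pics/nut.png

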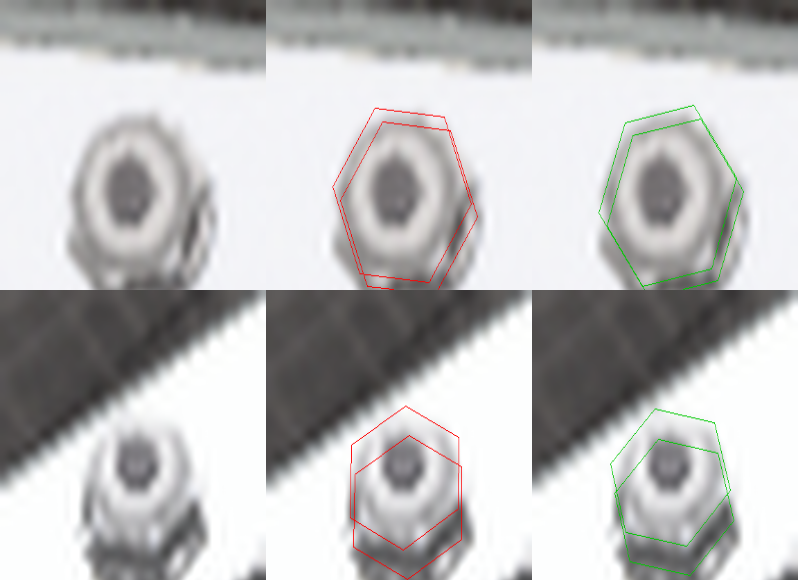

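The picture is cut off below the nut, so this is inconclusive. I'll take a taller crop with the hexagon prisms overlaid.

Run:
```python
from h import *
tiles=[]
for n in("top","scene"):
    c=dict(np.load(n+".npz")); K=c["K"]; W=np.linalg.inv(c["world_from_camera"])
    def pr(p):
        q=(np.asarray(p)@W[:3,:3].T+W[:3,3])@K.T; return q[:,:2]/q[:,2:]
    o=pr([[.5416,.1266,.034]])[0]; u0,v0=(o-12).astype(int); s=12
    im=cv2.resize(c["image"][v0:v0+24,u0:u0+22],None,fx=s,fy=s,interpolation=cv2.INTER_CUBIC)
    row=[im]
    for y,cl in((-8.5,(255,0,0)),(7,(0,200,0))):
        j=im.copy(); a=np.radians(y+30+60*np.arange(6)); r=.0145/np.cos(np.pi/6)
        Q=[]
        for z in (.041,.031):
            P=pr(np.stack([.5405+r*np.cos(a),.1268+r*np.sin(a),0*a+z],1)); Q.append(np.int32(((P-[u0,v0])+.5)*s))
            cv2.polylines(j,[Q[-1]],True,cl,1)
        for k in range(6): cv2.line(j,tuple(map(int,Q[0][k])),tuple(map(int,Q[1][k])),cl,1)
        row.append(j)
    tiles.append(np.hstack(row))
cv2.imwrite("pics/nut2.png",np.vstack(tiles)[:,:,::-1])
```

```text
(no output)
```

View pics/nut2.png

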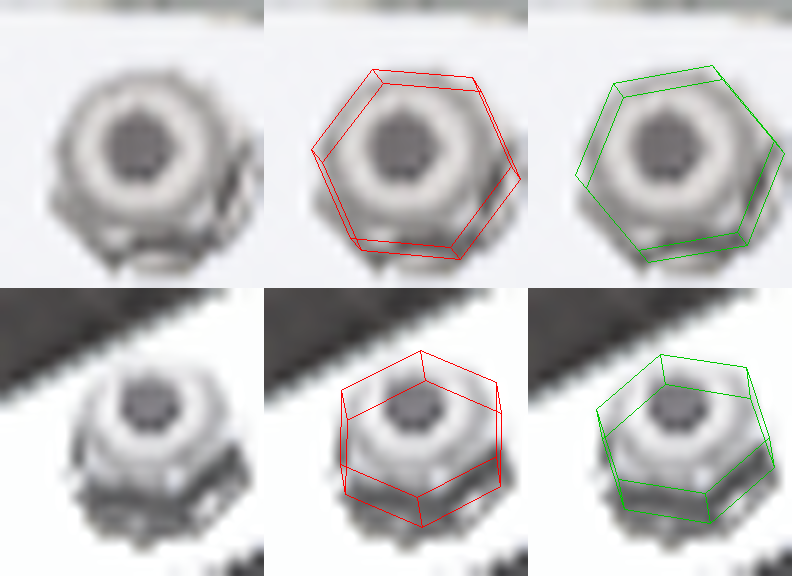

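Emit:
step_arm(
  deltas=[
    [50,32,0,0,0,0,0],
    [50,32,0,0,0,0,0],
    [50,32,0,0,0,0,0],
    [50,32,0,0,0,0,0],
    [50,32,0,0,0,0,0],
  ],
  newtons=40,
)

```text
clock: 0.6
tcp_pos: [0.4266, -0.3972, 0.231]
orientation: [-0.0, 0.982, 0.19, -0.0]
wrist_force: [-0.5, -0.9, -0.2]
finger_gap: 0.0429
grip_force: 0.0
```

The scene view shows the nut's vertical edge at about x=185 in the tile, which matches the green overlay. So the nut yaw is about 7° (mod 60). I'll take socket C (0.4957, -0.2998) first: flats at 40°, closing line 100°.

Emit:
step_arm(
  deltas=[
    [25,33,0,0,0,-4,0],
    [25,33,0,0,0,-4,0],
    [19,31,0,0,0,-4,0],
    [0,0,-30,0,0,0,0],
    [0,0,0,0,0,0,0],
  ],
)

```text
clock: 1.1
tcp_pos: [0.4931, -0.299, 0.1977]
orientation: [-0.002, 0.996, 0.088, -0.002]
wrist_force: [-0.9, 0.6, -0.6]
finger_gap: 0.0428
grip_force: 0.0
```

Emit:
step_arm(
  deltas=[
    [2.5,-1,-40,0,0,0,0],
    [0,0,-40,0,0,0,0],
    [0,0,-30,0,0,0,0],
    [0,0,-20,0,0,0,0],
    [0,0,0,0,0,0,0],
  ],
)

```text
clock: 1.6
tcp_pos: [0.4943, -0.3019, 0.0685]
orientation: [-0.002, 0.996, 0.086, -0.002]
wrist_force: [-0.4, 0.5, 0.4]
finger_gap: 0.0426
grip_force: 0.0
```

Emit:
step_arm(
  deltas=[
    [0,0,-18,0,0,0,0],
    [0,0,0,0,0,0,-1],
    [0,0,0,0,0,0,-1],
    [0,0,0,0,0,0,-1],
    [0,0,0,0,0,0,-1],
  ],
)

```text
clock: 2.1
tcp_pos: [0.4973, -0.3032, 0.0545]
orientation: [0.001, 0.996, 0.086, 0.001]
wrist_force: [-0.7, 0.0, -1.0]
finger_gap: 0.0252
grip_force: 44.4
```

Emit:
step_arm(
  deltas=[
    [0,0,20,0,0,0,-1],
    [0,0,40,0,0,0,-1],
    [0,5,30,0,0,0,-1],
    [0,25,0,0,0,0,-1],
    [4,40,0,0,0,3,-1],
  ],
)

```text
clock: 2.6
tcp_pos: [0.502, -0.2345, 0.1456]
orientation: [0.002, 0.994, 0.111, 0.002]
wrist_force: [1.4, 0.4, -2.7]
finger_gap: 0.0255
grip_force: 44.5
```

Emit:
step_arm(
  deltas=[
    [5,45,0,0,0,3,-1],
    [5,45,0,0,0,3,-1],
    [5,45,0,0,0,3,-1],
    [5,45,0,0,0,3,-1],
    [5,45,0,0,0,3,-1],
  ],
)

```text
clock: 3.1
tcp_pos: [0.526, -0.0059, 0.1442]
orientation: [0.0, 0.97, 0.242, 0.001]
wrist_force: [1.1, 0.1, -1.0]
finger_gap: 0.0252
grip_force: 44.5
```

Emit:
step_arm(
  deltas=[
    [5,45,0,0,0,3,-1],
    [5,40,0,0,0,3,-1],
    [5,30,0,0,0,3,-1],
    [0,15,0,0,0,0,-1],
    [0,0,0,0,0,0,-1],
  ],
)

```text
clock: 3.6
tcp_pos: [0.5407, 0.124, 0.1437]
orientation: [0.0, 0.948, 0.318, 0.0]
wrist_force: [0.4, -1.0, -2.1]
finger_gap: 0.0252
grip_force: 44.5
```

```bash
cat >> h.py <<'E'
from scipy.optimize import minimize
from workcell import *
def hexh(q,th):
    a=th+np.arange(6)*np.pi/3
    return (q@np.stack([np.cos(a),np.sin(a)])).max(1)
def fit(PP,c0,zl,zh,ap,R,name):
    c0=np.array(c0)
    for n,P in PP.items():
        q=P[(P[:,2]>zl)&(P[:,2]<zh)&(np.hypot(*(P[:,:2]-c0).T)<R)][:,:2]
        if len(q)<10: print(name,n,"few",len(q)); continue
        best=None
        for th in np.radians(np.arange(0,60,3)):
            f=lambda p:np.mean((np.clip(np.abs(hexh(q-p[:2],p[2])-ap),0,.004)/.001)**2)
            r=minimize(f,[*c0,th],method="Nelder-Mead",options=dict(initial_simplex=np.array([[*c0,th],[c0[0]+.002,c0[1],th],[c0[0],c0[1]+.002,th],[*c0,th+.05]])))
            if best is None or r.fun<best.fun: best=r
        print(name,n,len(q),best.x[:2].round(4),"yaw",round(np.degrees(best.x[2])%60,1),round(best.fun,2))
def held(dz=.0425):
    t=get_state()["tcp_pos"]; m=t[2]-dz; PP={}
    for n in("top","scene"):
        c=read_camera(n); PP[n]=pts(c)[c["z_map"]>0]
    print("tcp",t.round(4)); 
    for n,P in PP.items():
        q=P[np.hypot(*(P[:,:2]-t[:2]).T)<.027]; q=q[(q[:,2]>m-.012)&(q[:,2]<m+.02)]
        print(n,"lowest",np.sort(q[:,2])[:6].round(4) if len(q) else '')
    fit(PP,t[:2],m+.003,m+.029,.020,.028,"skirt")
E
python3 -c "
from h import *
held()"
```

```text
tcp [0.5407 0.124  0.1437]
top lowest [0.103  0.1032 0.1032 0.1035 0.1038 0.104 ]
scene lowest [0.1018 0.1022 0.1028 0.1033 0.1034 0.1035]
skirt top 82 [0.5405 0.1251] yaw 6.7 0.13
skirt scene 147 [0.5406 0.1225] yaw 6.8 0.81
```

Emit:
step_arm(
  deltas=[
    [1,2.7,-25,0,0,0,-1],
    [0,0,-24,0,0,0,-1],
    [0,0,0,0,0,0,-1],
  ],
)

```text
clock: 4.0
tcp_pos: [0.5392, 0.1232, 0.0914]
orientation: [-0.0, 0.949, 0.315, -0.003]
wrist_force: [-0.5, 0.6, -1.2]
finger_gap: 0.0253
grip_force: 44.4
```

Emit:
step_arm(
  deltas=[
    [0,0,-4,0,0,0,-1],
    [0,0,-4,0,0,0,-1],
    [0,0,-3,0,0,0,-1],
    [0,0,0,0,0,0,-1],
  ],
)

```text
clock: 4.4
tcp_pos: [0.5429, 0.1246, 0.086]
orientation: [0.001, 0.949, 0.317, 0.001]
wrist_force: [-3.8, -1.6, 10.5]
finger_gap: 0.0252
grip_force: 46.0
```

Emit:
step_arm(
  deltas=[
    [-1,2,0,0,0,0,-1],
    [0,0,-1,0,0,0,-1],
    [0,0,0,0,0,4,-1],
    [0,0,0,0,0,-8,-1],
    [0,0,0,0,0,4,-1],
  ],
)

```text
clock: 4.9
tcp_pos: [0.5438, 0.1268, 0.086]
orientation: [0.001, 0.949, 0.315, 0.003]
wrist_force: [-0.3, 0.1, 10.8]
finger_gap: 0.0251
grip_force: 46.1
```

```bash
python3 -c "
from h import *
held()
print([get_state()[k] for k in('tcp_pos','wrist_force')])"
```

```text
tcp [0.5438 0.1268 0.086 ]
top lowest [0.0318 0.0321 0.0324 0.0327 0.0336 0.0449]
scene lowest [0.0316 0.0319 0.032  0.0321 0.0322 0.0322]
skirt top 73 [0.5439 0.1279] yaw 6.2 0.14
skirt scene 129 [0.5437 0.1265] yaw 7.6 1.11
[array([0.54377683, 0.12686719, 0.08597986]), array([-0.97937339, -0.59418441, 11.49288926])]
```

It stopped at about 17.5 mm up with no drop, even after shifting and twisting, so this bore is too small. I'll put it back on post C.

Emit:
step_arm(
  deltas=[
    [0,0,20,0,0,0,-1],
    [0,0,35,0,0,0,-1],
    [-3,-25,5,0,0,0,-1],
    [-5,-45,0,0,0,0,-1],
    [-5,-45,0,0,0,0,-1],
  ],
)

```text
clock: 5.5
tcp_pos: [0.5287, 0.0112, 0.1439]
orientation: [0.001, 0.948, 0.318, 0.001]
wrist_force: [0.4, -0.1, -2.5]
finger_gap: 0.0256
grip_force: 44.5
```

Emit:
step_arm(
  deltas=[
    [-5,-45,0,0,0,0,-1],
    [-5,-45,0,0,0,0,-1],
    [-5,-45,0,0,0,0,-1],
    [-5,-45,0,0,0,0,-1],
    [-5,-45,0,0,0,0,-1],
  ],
)

```text
clock: 6.0
tcp_pos: [0.5028, -0.2152, 0.1434]
orientation: [0.001, 0.949, 0.317, 0.001]
wrist_force: [0.1, -0.7, -1.3]
finger_gap: 0.0251
grip_force: 44.5
```

Emit:
step_arm(
  deltas=[
    [-5,-45,0,0,0,0,-1],
    [-4,-30,0,0,0,0,-1],
    [0,-10,0,0,0,0,-1],
    [0,0,0,0,0,0,-1],
  ],
)

```text
clock: 6.4
tcp_pos: [0.4939, -0.2997, 0.1428]
orientation: [0.001, 0.949, 0.315, 0.0]
wrist_force: [0.6, 0.0, -2.5]
finger_gap: 0.0252
grip_force: 44.6
```

```bash
python3 -c "
from h import *
held()"
```

```text
tcp [ 0.4939 -0.2997  0.1428]
top lowest [0.1007 0.1024 0.104  0.1047 0.1049 0.106 ]
scene lowest 
skirt top 27 [ 0.4939 -0.2986] yaw 5.8 0.1
skirt scene few 0
```

Emit:
step_arm(
  deltas=[
    [1.5,-0.7,-30,0,0,0,-1],
    [0,0,-25,0,0,0,-1],
    [0,0,-12,0,0,0,-1],
    [0,0,-10,0,0,0,-1],
    [0,0,0,0,0,0,-1],
  ],
)

```text
clock: 7.0
tcp_pos: [0.4953, -0.2975, 0.0646]
orientation: [-0.001, 0.948, 0.317, -0.0]
wrist_force: [0.3, -0.3, -0.7]
finger_gap: 0.0254
grip_force: 44.5
```

Emit:
step_arm(
  deltas=[
    [0,0,-5,0,0,0,-1],
    [0,0,-4,0,0,0,-1],
    [0,0,0,0,0,0,-1],
  ],
)

```text
clock: 7.3
tcp_pos: [0.4952, -0.2986, 0.0563]
orientation: [-0.0, 0.949, 0.317, -0.0]
wrist_force: [-1.2, -0.7, -1.8]
finger_gap: 0.0252
grip_force: 44.4
```

Emit:
step_arm(
  deltas=[
    [0,0,-2,0,0,0,-1],
    [0,0,0,0,0,0,0],
    [0,0,0,0,0,0,0],
    [0,0,0,0,0,0,0],
    [0,0,15,0,0,0,0],
  ],
)

```text
clock: 7.8
tcp_pos: [0.4942, -0.2978, 0.0678]
orientation: [-0.001, 0.949, 0.317, -0.001]
wrist_force: [0.2, 0.0, 0.5]
finger_gap: 0.0428
grip_force: 0.0
```

Emit:
step_arm(
  deltas=[
    [0,0,30,0,0,0,0],
    [0,0,30,0,0,0,0],
    [0,40,0,0,0,-3.5,0],
    [0,44,0,0,0,-3.5,0],
    [0,0,0,0,0,0,0],
  ],
)

```text
clock: 8.3
tcp_pos: [0.4945, -0.2103, 0.1297]
orientation: [-0.001, 0.966, 0.26, -0.0]
wrist_force: [0.2, -2.0, -0.1]
finger_gap: 0.0429
grip_force: 0.0
```

Run:
```python
from h import *
PP={}
for n in("top","scene"):
    c=read_camera(n); PP[n]=pts(c)[c["z_map"]>0]
    im=c["image"]
    cv2.imwrite(f"pics/{n}1.png",im[:,:,::-1])
fit(PP,(.495,-.299),.048,.080,.013,.0175,"C shank");fit(PP,(.495,-.299),.018,.041,.020,.027,"C skirt")
fit(PP,(.494,-.2146),.018,.041,.020,.027,"B skirt")
print(get_state()["tcp_pos"])
for n,P in PP.items():
    q=P[np.hypot(P[:,0]-.495,P[:,1]+.299)<.016]; print(n,q[q[:,2]<.1,2].max())
```

```text
C shank top few 0
C shank scene few 0
C skirt top few 0
C skirt scene few 0
B skirt top few 0
B skirt scene few 0
[ 0.49560525 -0.21400294  0.1297598 ]Traceback (most recent call last):
  File "<stdin>", line 11, in <module>
    return umr_maximum(a, axis, None, out, keepdims, initial, where)
ValueError: zero-size array to reduction operation maximum which has no identity
```

The arm hides the stand from here, so I'll check C later. Grasping B now, with the tips staying above the 46 mm tray wall.

Emit:
step_arm(
  deltas=[
    [-1,-0.6,-30,0,0,0,0],
    [0,0,-30,0,0,0,0],
    [0,0,-14,0,0,0,0],
    [0,0,0,0,0,0,0],
  ],
)

```text
clock: 8.8
tcp_pos: [0.4928, -0.2156, 0.053]
orientation: [-0.001, 0.966, 0.258, -0.002]
wrist_force: [-0.5, -0.8, 0.1]
finger_gap: 0.0426
grip_force: 0.0
```

Emit:
step_arm(
  deltas=[
    [0,0,0,0,0,0,-1],
    [0,0,0,0,0,0,-1],
    [0,0,0,0,0,0,-1],
    [0,0,0,0,0,0,-1],
  ],
)

```text
clock: 9.2
tcp_pos: [0.4948, -0.2156, 0.056]
orientation: [0.001, 0.966, 0.258, 0.0]
wrist_force: [0.3, -0.1, -2.7]
finger_gap: 0.0251
grip_force: 44.2
```

Emit:
step_arm(
  deltas=[
    [0,0,20,0,0,0,-1],
    [0,0,40,0,0,0,-1],
    [3,20,28,0,0,0,-1],
    [5,40,0,0,0,3,-1],
    [6,45,0,0,0,4,-1],
  ],
)

```text
clock: 9.7
tcp_pos: [0.5096, -0.1105, 0.1452]
orientation: [0.001, 0.949, 0.317, 0.002]
wrist_force: [0.8, 0.8, -2.5]
finger_gap: 0.0252
grip_force: 44.0
```

Emit:
step_arm(
  deltas=[
    [6,45,0,0,0,0,-1],
    [6,45,0,0,0,0,-1],
    [6,45,0,0,0,0,-1],
    [6,40,0,0,0,0,-1],
    [6,40,0,0,0,0,-1],
  ],
)

```text
clock: 10.2
tcp_pos: [0.5384, 0.1067, 0.1439]
orientation: [0.0, 0.948, 0.317, 0.0]
wrist_force: [0.8, -0.8, -1.7]
finger_gap: 0.025
grip_force: 44.0
```

Emit:
step_arm(
  deltas=[
    [5,20,0,0,0,0,-1],
    [0,2,0,0,0,0,-1],
    [0,0,-30,0,0,0,-1],
    [0,0,0,0,0,0,-1],
  ],
)

```text
clock: 10.6
tcp_pos: [0.5407, 0.1261, 0.1105]
orientation: [-0.0, 0.949, 0.317, -0.003]
wrist_force: [-1.0, 0.1, -2.2]
finger_gap: 0.0251
grip_force: 43.8
```

Run:
```python
from h import *
held()
PP={}
for n in("top","scene"):
    c=read_camera(n); PP[n]=pts(c)[c["z_map"]>0]
    cv2.imwrite(f"pics/{n}2.png",c["image"][:,:,::-1])
fit(PP,(.495,-.299),.048,.080,.013,.0175,"C shank");fit(PP,(.495,-.299),.018,.041,.020,.027,"C skirt")
```

```text
tcp [0.5407 0.1261 0.1105]
top lowest [0.0667 0.0669 0.0673 0.0682 0.0684 0.0685]
scene lowest [0.0681 0.0686 0.0689 0.0694 0.0696 0.0699]
skirt top 82 [0.5407 0.1274] yaw 6.2 0.55
skirt scene 135 [0.5412 0.1257] yaw 5.8 0.76
C shank top 95 [ 0.4954 -0.2979] yaw 7.9 0.43
C shank scene few 0
C skirt top 79 [ 0.4958 -0.298 ] yaw 7.0 0.27
C skirt scene few 0
```

Emit:
step_arm(
  deltas=[
    [1.7,0.2,-18,0,0,0,-1],
    [0,0,0,0,0,0,-1],
    [0,0,-5,0,0,0,-1],
    [0,0,-3,0,0,0,-1],
    [0,0,0,0,0,0,-1],
  ],
)

```text
clock: 11.3
tcp_pos: [0.5456, 0.1268, 0.0886]
orientation: [0.0, 0.949, 0.317, 0.001]
wrist_force: [-0.5, -0.3, 2.8]
finger_gap: 0.0256
grip_force: 44.5
```

Emit:
step_arm(
  deltas=[
    [0,0,-2,0,0,0,-1],
    [0,0,-1,0,0,0,-1],
    [0,0,0,0,0,0,-1],
  ],
)

```text
clock: 11.6
tcp_pos: [0.5465, 0.1273, 0.0881]
orientation: [0.0, 0.948, 0.317, 0.002]
wrist_force: [-4.0, -0.9, 18.3]
finger_gap: 0.0251
grip_force: 46.8
```

Emit:
step_arm(
  deltas=[
    [-2,0,1,0,0,0,-1],
    [-2,0,0,0,0,0,-1],
    [0,0,0,0,0,0,-1],
  ],
)

```text
clock: 11.9
tcp_pos: [0.5449, 0.1271, 0.0884]
orientation: [0.001, 0.949, 0.317, 0.004]
wrist_force: [2.4, -0.5, 6.8]
finger_gap: 0.0252
grip_force: 45.0
```

Emit:
step_arm(
  deltas=[
    [-1,0,-1,0,0,0,-1],
    [-1,0,0,0,0,0,-1],
    [0,0,0,0,0,0,-1],
  ],
)

```text
clock: 12.2
tcp_pos: [0.5446, 0.127, 0.0884]
orientation: [0.002, 0.949, 0.317, 0.006]
wrist_force: [4.6, -0.4, 9.5]
finger_gap: 0.025
grip_force: 45.4
```

Emit:
step_arm(
  deltas=[
    [1.5,0,0,0,0,0,-1],
    [0,0,0,0,0,5,-1],
    [0,0,0,0,0,-8,-1],
    [0,0,0,0,0,3,-1],
  ],
)

```text
clock: 12.6
tcp_pos: [0.5443, 0.1273, 0.0881]
orientation: [0.001, 0.949, 0.316, 0.004]
wrist_force: [0.2, 1.4, 13.4]
finger_gap: 0.025
grip_force: 45.9
```

```bash
python3 -c "
from h import *
held(.0435)"
```

```text
tcp [0.5443 0.1273 0.0881]
top lowest [0.0327 0.0333 0.0334 0.0335 0.043  0.0443]
scene lowest [0.0328 0.0329 0.0332 0.0334 0.0335 0.0336]
skirt top 75 [0.5444 0.1284] yaw 6.5 0.17
skirt scene 131 [0.5441 0.1269] yaw 7.1 0.89
```

B rests at about 18 mm too and self-centres at (0.544, 0.127), so it is also too small. I'll put it back on post B.

Emit:
step_arm(
  deltas=[
    [0,0,25,0,0,0,-1],
    [0,0,32,0,0,0,-1],
    [-4,-30,0,0,0,0,-1],
    [-7,-45,0,0,0,0,-1],
    [-7,-45,0,0,0,0,-1],
  ],
)

```text
clock: 13.2
tcp_pos: [0.5227, 0.0062, 0.1421]
orientation: [0.0, 0.948, 0.318, 0.001]
wrist_force: [0.2, -0.8, -1.8]
finger_gap: 0.025
grip_force: 44.1
```

Emit:
step_arm(
  deltas=[
    [-7,-45,0,0,0,0,-1],
    [-7,-45,0,0,0,0,-1],
    [-7,-45,0,0,0,0,-1],
    [-6,-45,0,0,0,0,-1],
    [-4,-30,0,0,0,0,-1],
  ],
)

```text
clock: 13.7
tcp_pos: [0.4912, -0.2061, 0.1418]
orientation: [0.001, 0.949, 0.316, 0.0]
wrist_force: [0.5, 0.3, -1.3]
finger_gap: 0.0252
grip_force: 44.1
```

Emit:
step_arm(
  deltas=[
    [0,-12,0,0,0,0,-1],
    [0,0,-20,0,0,0,-1],
    [0,0,0,0,0,0,-1],
  ],
)

```text
clock: 14.0
tcp_pos: [0.4902, -0.2142, 0.1195]
orientation: [-0.002, 0.949, 0.316, -0.001]
wrist_force: [-0.5, 0.4, -1.2]
finger_gap: 0.0254
grip_force: 44.0
```

```bash
python3 -c "
from h import *
held(.0435)"
```

```text
tcp [ 0.4902 -0.2142  0.1195]
top lowest 
scene lowest 
skirt top few 0
skirt scene few 0
```

Emit:
step_arm(
  deltas=[
    [4.2,-0.4,0,0,0,-7,-1],
    [0,0,-20,0,0,0,-1],
    [0,0,-15,0,0,0,-1],
    [0,0,0,0,0,0,-1],
  ],
)

```text
clock: 14.5
tcp_pos: [0.4949, -0.2139, 0.0853]
orientation: [-0.001, 0.966, 0.259, -0.001]
wrist_force: [0.3, 0.7, -0.8]
finger_gap: 0.0255
grip_force: 44.0
```

Emit:
step_arm(
  deltas=[
    [0,0,-10,0,0,0,-1],
    [0,0,-8,0,0,0,-1],
    [0,0,-7,0,0,0,-1],
    [0,0,0,0,0,0,-1],
  ],
)

```text
clock: 14.9
tcp_pos: [0.4951, -0.215, 0.0604]
orientation: [-0.001, 0.966, 0.258, -0.001]
wrist_force: [-0.0, -0.6, -1.9]
finger_gap: 0.0254
grip_force: 44.0
```

Emit:
step_arm(
  deltas=[
    [0,0,-4,0,0,0,-1],
    [0,0,-1,0,0,0,-1],
    [0,0,0,0,0,0,0],
    [0,0,0,0,0,0,0],
    [0,0,0,0,0,0,0],
  ],
)

```text
clock: 15.4
tcp_pos: [0.4961, -0.2157, 0.0567]
orientation: [0.0, 0.966, 0.258, 0.0]
wrist_force: [0.9, 0.1, -0.3]
finger_gap: 0.0425
grip_force: 0.0
```

Emit:
step_arm(
  deltas=[
    [0,0,15,0,0,0,0],
    [0,0,30,0,0,0,0],
    [0,0,30,0,0,0,0],
    [-2,40,0,0,0,8.5,0],
    [-2,44,0,0,0,8.5,0],
  ],
)

```text
clock: 15.9
tcp_pos: [0.4931, -0.1323, 0.133]
orientation: [0.002, 0.917, 0.399, 0.001]
wrist_force: [0.8, 0.7, -0.3]
finger_gap: 0.0426
grip_force: 0.0
```

Emit:
step_arm(
  deltas=[
    [0,0,0,0,0,0,0],
    [0,0,0,0,0,0,0],
  ],
)

```text
clock: 16.1
tcp_pos: [0.492, -0.1308, 0.1318]
orientation: [0.001, 0.917, 0.399, 0.0]
wrist_force: [0.3, -0.8, 0.0]
finger_gap: 0.043
grip_force: 0.0
```

Emit:
step_arm(
  deltas=[
    [-1,0.8,-30,0,0,0,0],
    [0,0,-30,0,0,0,0],
    [0,0,-16,0,0,0,0],
    [0,0,0,0,0,0,0],
  ],
)

```text
clock: 16.5
tcp_pos: [0.489, -0.1311, 0.053]
orientation: [-0.002, 0.918, 0.397, -0.002]
wrist_force: [-0.8, 0.2, 0.4]
finger_gap: 0.0424
grip_force: 0.0
```

Emit:
step_arm(
  deltas=[
    [0,0,0,0,0,0,-1],
    [0,0,0,0,0,0,-1],
    [0,0,0,0,0,0,-1],
    [0,0,0,0,0,0,-1],
  ],
)

```text
clock: 16.9
tcp_pos: [0.4913, -0.131, 0.0561]
orientation: [0.001, 0.917, 0.398, 0.0]
wrist_force: [-0.8, 0.1, -1.1]
finger_gap: 0.0252
grip_force: 44.0
```

Emit:
step_arm(
  deltas=[
    [0,0,20,0,0,0,-1],
    [0,0,40,0,0,0,-1],
    [4,20,28,0,0,0,-1],
    [8,40,0,0,0,-5,-1],
    [9,45,0,0,0,-5,-1],
  ],
)

```text
clock: 17.4
tcp_pos: [0.5132, -0.0257, 0.1453]
orientation: [0.001, 0.95, 0.314, 0.002]
wrist_force: [2.0, 0.1, -2.0]
finger_gap: 0.0252
grip_force: 44.0
```

Emit:
step_arm(
  deltas=[
    [9,45,0,0,0,0,-1],
    [9,45,0,0,0,0,-1],
    [8,40,0,0,0,0,-1],
    [5,23,0,0,0,0,-1],
    [0,0,-10,0,0,0,-1],
  ],
)

```text
clock: 17.9
tcp_pos: [0.5443, 0.1306, 0.1348]
orientation: [0.0, 0.948, 0.319, 0.002]
wrist_force: [-0.3, 0.6, -1.5]
finger_gap: 0.0256
grip_force: 44.0
```

Emit:
step_arm(
  deltas=[
    [0,0,-15,0,0,0,-1],
    [0,0,0,0,0,0,-1],
    [0,0,0,0,0,0,-1],
  ],
)

```text
clock: 18.2
tcp_pos: [0.5422, 0.1267, 0.1182]
orientation: [-0.0, 0.949, 0.316, -0.001]
wrist_force: [0.2, -0.1, -0.2]
finger_gap: 0.0254
grip_force: 44.0
```

Run:
```python
from h import *
held(.0435)
c=read_camera("top"); PP={"top":pts(c)[c["z_map"]>0]}
fit(PP,(.494,-.2146),.048,.080,.013,.0175,"B shank");fit(PP,(.494,-.2146),.018,.041,.020,.027,"B skirt")
```

```text
tcp [0.5422 0.1267 0.1182]
top lowest [0.0708 0.0749 0.0753 0.0753 0.0762 0.0767]
scene lowest [0.0729 0.0755 0.0768 0.0771 0.0775 0.0776]
skirt top 85 [0.5428 0.1284] yaw 6.3 0.39
skirt scene 144 [0.5434 0.1269] yaw 6.6 0.95
B shank top 80 [ 0.4954 -0.2141] yaw 1.1 0.68
B skirt top 84 [ 0.4935 -0.2151] yaw 59.1 3.0
```

Emit:
step_arm(
  deltas=[
    [0.8,0,-24,0,0,0,-1],
    [0,0,0,0,0,0,-1],
    [0,0,-5,0,0,0,-1],
    [0,0,-3,0,0,0,-1],
    [0,0,0,0,0,0,-1],
  ],
)

```text
clock: 18.85
tcp_pos: [0.5436, 0.1273, 0.0865]
orientation: [0.0, 0.949, 0.317, 0.0]
wrist_force: [0.3, -0.6, -1.6]
finger_gap: 0.0252
grip_force: 44.0
```

Emit:
step_arm(
  deltas=[
    [0,0,-2,0,0,0,-1],
    [0,0,-1,0,0,0,-1],
    [0,0,0,0,0,0,-1],
  ],
)

```text
clock: 19.15
tcp_pos: [0.544, 0.1274, 0.0846]
orientation: [0.0, 0.948, 0.317, 0.001]
wrist_force: [-2.5, -0.1, 5.1]
finger_gap: 0.0253
grip_force: 45.1
```

It went lower than the others, to about 15 mm, so it is resting on the hexagon's rim. The side force of -2.5 N says to shift towards -x, so I'll search gently that way.

Emit:
step_arm(
  deltas=[
    [-0.8,0,0,0,0,0,-1],
    [0,0,0,0,0,0,-1],
  ],
)

```text
clock: 19.35
tcp_pos: [0.5437, 0.1273, 0.0846]
orientation: [0.0, 0.949, 0.317, 0.001]
wrist_force: [-0.2, 0.4, 6.0]
finger_gap: 0.0249
grip_force: 44.9
```

Emit:
step_arm(
  deltas=[
    [-0.8,0,-1,0,0,0,-1],
    [0,0,0,0,0,0,-1],
  ],
)

```text
clock: 19.55
tcp_pos: [0.5437, 0.1274, 0.0845]
orientation: [0.001, 0.949, 0.317, 0.002]
wrist_force: [-1.6, -0.1, 9.1]
finger_gap: 0.0249
grip_force: 45.7
```

Emit:
step_arm(
  deltas=[
    [-0.8,0,-1,0,0,0,-1],
    [0,0,0,0,0,0,-1],
  ],
)

```text
clock: 19.75
tcp_pos: [0.5437, 0.1274, 0.0844]
orientation: [0.001, 0.948, 0.317, 0.003]
wrist_force: [-0.2, -1.0, 15.0]
finger_gap: 0.0252
grip_force: 46.2
```

Emit:
step_arm(
  deltas=[
    [0.5,0,1.5,0,0,0,-1],
    [0,0,0,0,0,4,-1],
    [0,0,0,0,0,4,-1],
    [0,0,0,0,0,0,-1],
  ],
)

```text
clock: 20.15
tcp_pos: [0.542, 0.1276, 0.0838]
orientation: [0.0, 0.924, 0.383, 0.001]
wrist_force: [-1.7, -0.1, 6.0]
finger_gap: 0.0253
grip_force: 45.1
```

Emit:
step_arm(
  deltas=[
    [0,0,0,0,0,-5,-1],
    [0,0,0,0,0,-5,-1],
    [0,0,0,0,0,-5,-1],
    [0,0,0,0,0,0,-1],
  ],
)

```text
clock: 20.55
tcp_pos: [0.5414, 0.1269, 0.0826]
orientation: [0.0, 0.966, 0.258, -0.0]
wrist_force: [0.3, -1.5, -1.1]
finger_gap: 0.0249
grip_force: 44.1
```

It is free now and going down over the hexagon at (0.5414, 0.1269). Continuing.

Emit:
step_arm(
  deltas=[
    [0,0,-2,0,0,2,-1],
    [0,0,-2,0,0,2,-1],
    [0,0,-1,0,0,0,-1],
    [0,0,0,0,0,0,-1],
  ],
)

```text
clock: 20.95
tcp_pos: [0.5413, 0.1272, 0.0775]
orientation: [0.0, 0.956, 0.292, -0.0]
wrist_force: [-0.2, -3.1, -2.0]
finger_gap: 0.0253
grip_force: 44.0
```

Emit:
step_arm(
  deltas=[
    [0,-0.3,-1.5,0,0,0,-1],
    [0,0,-1.5,0,0,0,-1],
    [0,0,0,0,0,0,-1],
  ],
)

```text
clock: 21.25
tcp_pos: [0.5416, 0.127, 0.0748]
orientation: [0.0, 0.956, 0.292, 0.0]
wrist_force: [0.3, 0.0, -0.4]
finger_gap: 0.0253
grip_force: 44.1
```

Emit:
step_arm(
  deltas=[
    [0,0,-1,0,0,0,-1],
    [0,0,-1,0,0,0,-1],
    [0,0,0,0,0,0,-1],
  ],
)

```text
clock: 21.55
tcp_pos: [0.5418, 0.1272, 0.0746]
orientation: [0.0, 0.956, 0.292, 0.001]
wrist_force: [-3.9, -1.4, 11.3]
finger_gap: 0.0251
grip_force: 45.9
```

The mouth is at about 31 mm (bar top + 5 mm) with an 11 N push, so it is home on the flange. One last look.

Run:
```python
from h import *
held(.0435)
c=read_camera("top");a=c["image"];b=read_camera("scene")["image"]
f=lambda q:cv2.resize(q,(400,300))
cv2.imwrite("pics/fin.png",np.hstack([cv2.resize(a[100:400,150:500],(400,343)),cv2.resize(b[130:430,150:500],(400,343))])[:,:,::-1])
s=get_state();print(s["tcp_pos"],s["wrist_force"],s["orientation"])
```

```text
tcp [0.5418 0.1272 0.0746]
top lowest [0.021  0.0216 0.0216 0.0218 0.0218 0.0222]
scene lowest [0.0212 0.0228 0.0231 0.0234 0.0237 0.0237]
skirt top 70 [0.5425 0.1286] yaw 3.9 0.21
skirt scene 123 [0.542  0.1271] yaw 3.6 1.02
[0.54184617 0.12717431 0.07463598] [-5.33333172 -0.88562354 11.80273943] [1.91934332e-04 9.56447218e-01 2.91904411e-01 7.04876560e-04]
```

View pics/fin.png

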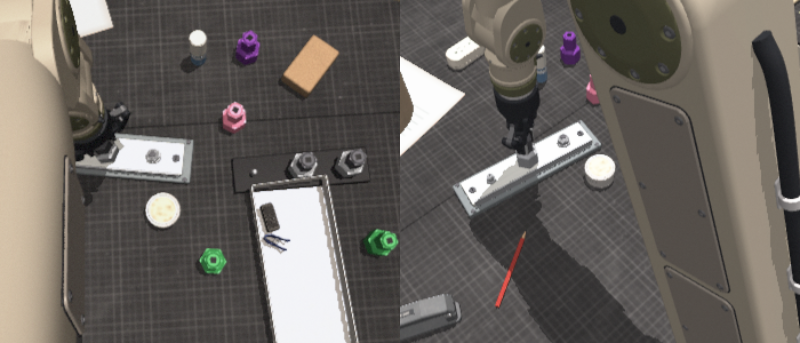

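The two rejected sockets stand upright on their posts at about (305,165) and (350,160). The third is seated on the middle nut, and the bystanders haven't moved. Handing in.

```bash
python3 -c "
from workcell import *
print(hand_in())"
```

```text
the job is handed in; nothing more can be done
None
```

I found the fitting socket (the one on the post nearest the bar) and am holding it upright on the middle nut, fully home on the flange with about 12 N of push; the two that stuck on top are back upright on their posts, and the job is handed in.

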